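# Start the kiln from its control box

## Task

Start the kiln from the grey control box on the bench, pressing with the fingertips only: first press down the raised end of the rocker switch until it is fully over, then push the round button fully in so that it stays in, and last press the square key fully down, hold it down for two seconds and let it come back up. Do not press the long narrow key and do not press the others out of that order. Pick nothing up, and leave the things standing around the box where they are.

Things in the scene. Friction and masses are not known exactly. Their poses are not given: they have to be found in the camera images.
- console: Grey kiln control box, fixed, 160 (x) x 310 (y) x 45 mm high; a rib along its far edge (x 50 to 80 mm) rises to 63 mm. Origin: centre of its underside; x to the far side, away from the robot, y to the left. On its top four controls stand in a row along y, 70 mm apart, at x = -15 mm, in any order. Each has a fixed black bezel 76 (x) x 58 (y) x 8 mm (top 53 mm above the bench) and a white cap.
- rocker_mod: Black bezel of the rocker switch, fixed on the box. Origin: centre of its underside, on the box's top; z up, x pointing to the box's far (display) side.
- rocker (a joint): Rocker angle, rad: 0 off (near end raised), 0.35 fully over (near half level, far end raised). Starts at 0 to 0.05. White V-shaped rocker, 30 mm wide, two halves 32 mm long along x, hinged at the V's root over the bezel's centre, 57 mm above the bench; the raised end is 11 mm higher. Pressing down the raised end takes about 3 N; no spring, it stays where it is left.
- rocker_end (a point): Point on the top face of the near (at the start raised) half of the rocker, 24 mm from the V's root; moves with it, from 65 mm to 57 mm above the bench. Press down here.
- round_mod: Black bezel of the round button, fixed on the box. Origin: centre of its underside, on the box's top; z up, x pointing to the box's far (display) side.
- round_key (a joint): Round button travel, m: 0 out, 0.008 fully in. Push-lock: about 4 N pushes it in, and it stays where it is left.
- round_top (a point): Centre of the top face of the round white button, 32 mm in diameter, moves with it: 65 mm above the bench when out, 57 mm when fully in. Pressed straight down.
- square_mod: Black bezel of the square key, fixed on the box. Origin: centre of its underside, on the box's top; z up, x pointing to the box's far (display) side.
- square_key (a joint): Square key travel, m: 0 up, 0.008 fully down. Springs back; 1.8 N starts it and 6 N holds it fully down.
- square_top (a point): Centre of the top face of the square white key, 30 x 30 mm, moves with it: 65 mm above the bench when up, 57 mm when fully down. Pressed straight down.
- bar_key (a joint): Travel of the long narrow key, m: 0 up, 0.008 down; springs back. It cancels the firing and must not be pressed.
- bar_top (a point): Centre of the top face of the long narrow white key, 50 (x) x 14 (y) mm, 65 mm above the bench.
- tumbler: Loose blue ceramic tumbler, 72 mm in diameter at the rim, 85 mm high, standing beyond the box's left end. Origin: centre of its underside. Leave alone.
- tree: Loose white ceramic fir tree, 72 mm in diameter at the foot, 122 mm high, standing beyond the box's right end. Origin: centre of its underside. Leave alone.
- glaze_jar: Loose lidded glaze jar, 56 mm in diameter, 70 mm high, standing beyond the box's display side. Origin: centre of its underside. Leave alone.
- clay_tool: Loose wooden modelling stick, 12 mm thick, about 150 mm long, lying on the bench between box and robot. Origin: at its middle, underside. Leave alone.

How it is judged:
By the outcome, as a careful person would: the job done as asked, in the order asked, and still so for the second after the job is handed in, with the robot touching nothing.
It also fails if it takes over 42 s, if anything falls off the work surface, if the arm or the gripper's body presses on something with over 40 N, if the wrist force passes 120 N, or if a joint passes its speed limit or range.

## Robot

A 6-joint arm with a two-finger parallel gripper is mounted at the origin on the work surface. World frame = base frame: x ahead of the robot, y to its left, z up, the work surface at z = 0. Lengths are in m, angles in degrees, forces in N, time in s.
With the tool pointing down it reaches from about 0.4 to 0.825 m from the base axis. Payload 7 kg.
Tool frame: the origin (TCP) lies midway between the tips of the shut fingers; the grasp point (between the pads) lies 19 mm behind it (r.grip_depth is the distance from the TCP to the grasp point, in m); z points along the fingers, y is the line along which they close (so a half turn about z gives the same grasp; the last joint's range is limited). The gripper opens to 88 mm and grips with 3 to 60 N. Pads are 19 mm wide; open, the fingers measure 130 mm over their backs; the gripper's body (78 mm by 193 mm) begins 47 mm behind the grasp point.
Start: joints at [-48.295, 20.546, 0.682, 0, -70.136, -16.507], TCP at [0.287, -0.611, 0.227] pointing down, gripper open.
Joint ranges: [-176.03, 176.03], [-82.01, 121.73], [-58.28, 71.71], [-173.87, 95.51], [-174.79, -0.11], [-173.66, 173.66]. Speed limits (degrees/s): [136.94, 136.94, 172.46, 180, 180, 180].

## Interface

Orientations are given as [roll, pitch, yaw] about the fixed x, y, z axes, in that order (R = Rz(yaw) Ry(pitch) Rx(roll)).
In Python, from plant import r, capture, close_job, search_frame, outline_of gives the robot as it stands.
- The arm moves only by the shell command python3 -m creep 'ROWS' [FORCE]. ROWS is JSON, a list of rows, each a list of 7 numbers: the finger opening in mm, from 0 to 87.6, then the shift along the world's x, y, z in units of 25 mm (1.0 is 25 mm), then the turn, a rotation vector about the world's x, y, z in degrees. In form: [[hand, x, y, z, ax, ay, az], ...]. A call has 1 to 8 rows; each row shifts and turns the commanded pose from where the row before left it; what a row does not reach is not made up. A row lasts 1/12 s, in which the tool goes at most 41.7 mm and 7.16 degrees, less where a joint would pass 70% of its speed; a pose out of reach is approached as far as the arm can. A call is refused whole if a number of a shift passes 1 or a number of a turn 7.16, either way. A call with a gripper value outside its range is refused whole. The fingers move at their own pace and stop on an object; FORCE is the grip in N (left out, the last holds). Time passes only in rows, so rows that do not move let the fingers close. It gives the time, the measured TCP pose, the force, the opening and the grip force at its end, in the units of the state.
- r.get_state(): the state, without advancing time (a new reading comes with each control period).
- capture(name): name is "scene" or "top" or "wrist"; returns a dict with "frame" (480x640x3 uint8, red, green, blue), "K" (3x3 intrinsics, pixels), "origin" and "rotation" of the camera in the world. Camera axes: x right, y down, z forward; pixel columns grow to the right and rows downward; lengths in m; the calibration is good to about 2 mm. A picture is of the moment at which its call begins. There is no depth.
- close_job(): hands the job in; it is judged then, once.
Trained networks look in a picture, given as the dict that the camera call returned (one of the last four; its "shot" number tells which), for a name from the list of things; names that differ only in an ending like _2 or _b are one class to them, and where a whole thing is asked for, a point or a joint stands for the part that bears it (a point fixed in the world has none). Each returns a list of dicts, best first, with "conf" (0 to 1); they miss things now and then, are a little off and sometimes report something else, mostly with a low value. They report only what shows in the picture. A call takes as long as a camera call.
- search_frame(picture, target): "bbox" ([left, top, right, bottom] in pixels, round what is visible of it).
- outline_of(picture, target): "region" (480x640 bool, what is visible of it) and "bbox" ([left, top, right, bottom] in pixels, round what is visible of it).
The state is a dict: "time_s": time; "joints": joint angles; "qd": joint speeds; "joint_torque": joint torques, N m; "tcp_pos": TCP position; "eef_rot": TCP orientation; "contact_force": force on the tool from outside, world axes, zero at the start; "moment": the same for the moment, N m; "gripper_width": finger opening in m; "gripper_force": force on a finger pad.
Only numpy, scipy, OpenCV 4.12 (cv2) and the standard library are available. Lean on these libraries where they do the work, as an engineer would, in place of code of your own. Each camera call takes 0.05 s, during which the arm holds its last target. There are 200 camera calls.

## Working session

There is one attempt and no reset: what is moved stays moved. The work goes in short steps, Python scripts to look and compute and a shell command to move; the robot and the scene stay as the last step left them, time stands still between calls to the robot, and variables do not carry over. Pictures are saved under pics/ and viewed, at most 10 in all, crops included, and the job is handed in when it is done.

```bash
mkdir -p pics; cat > h.py <<'E'
import numpy as np,cv2
from plant import r,capture,close_job,search_frame,outline_of
def ray(c,u,v):
    d=np.array(c["rotation"])@np.linalg.inv(c["K"])@np.array([u,v,1.]);return np.array(c["origin"]),d
def atz(c,u,v,z):
    o,d=ray(c,u,v);return o+d*(z-o[2])/d[2]
def save(c,n): cv2.imwrite("pics/"+n,c["frame"][:,:,::-1])
def tri(a,b):
    # least squares meeting point of rays
    A=np.zeros((3,3));B=np.zeros(3)
    for o,d in (a,b):
        d=d/np.linalg.norm(d);P=np.eye(3)-np.outer(d,d);A+=P;B+=P@o
    return np.linalg.solve(A,B)
E
python3 - <<'E'
from h import *
np.set_printoptions(precision=4,suppress=True)
Z={"rocker_mod":.053,"round_mod":.053,"square_mod":.053,"rocker_end":.06,"round_top":.065,"square_top":.065,"bar_top":.065,"console":.05,"tumbler":.04,"tree":.05,"glaze_jar":.035,"clay_tool":.006}
pts={}
for n in ("top","scene"):
    c=capture(n);save(c,n+"1.png")
    for t in Z:
        for o in outline_of(c,t)[:2]:
            if o["conf"]<.3: continue
            m=cv2.moments(o["region"].astype(np.uint8),True)
            u,v=m["m10"]/m["m00"],m["m01"]/m["m00"]
            print(n,t,round(o["conf"],2),np.round(o["bbox"]),round(u),round(v),atz(c,u,v,Z[t])[:2])
            pts.setdefault(t,{}).setdefault(n,ray(c,u,v))
for t,p in pts.items():
    if len(p)==2: print("tri",t,tri(p["top"],p["scene"]))
E
```

```text
Traceback (most recent call last):
  File "h.py", line 6, in atz
    o,d=ray(c,u,v);return o+d*(z-o[2])/d[2]
                                       ~^^^
IndexError: invalid index to scalar variable.
```

```bash
python3 - <<'E'
s=open('h.py').read()
s=s.replace('np.array(c["rotation"])@','rot(c)@').replace("def ray","from scipy.spatial.transform import Rotation as R\ndef rot(c):\n    q=np.array(c['rotation'],float)\n    return R.from_euler('xyz',q,degrees=True).as_matrix() if q.shape==(3,) else R.from_quat(q).as_matrix() if q.shape==(4,) else q\ndef ray",1)
open('h.py','w').write(s)
E
cat > m.py <<'E'
from h import *
np.set_printoptions(precision=4,suppress=True)
Z={"rocker_mod":.053,"round_mod":.053,"square_mod":.053,"rocker_end":.06,"round_top":.065,"square_top":.065,"bar_top":.065,"console":.05,"tumbler":.04,"tree":.05,"glaze_jar":.035,"clay_tool":.006}
pts={}
for n in ("top","scene"):
    c=capture(n);save(c,n+"1.png");print(n,c["rotation"],c["origin"])
    for t in Z:
        for o in outline_of(c,t)[:2]:
            if o["conf"]<.3: continue
            m=cv2.moments(o["region"].astype(np.uint8),True)
            u,v=m["m10"]/m["m00"],m["m01"]/m["m00"]
            print(n,t,round(o["conf"],2),np.round(o["bbox"]),round(u),round(v),atz(c,u,v,Z[t])[:2])
            pts.setdefault(t,{}).setdefault(n,ray(c,u,v))
for t,p in pts.items():
    if len(p)==2: print("tri",t,tri(p["top"],p["scene"]))
E
python3 m.py
```

```text
top [-168.4625   -0.2779  -87.7464] [0.3576 0.0091 1.1593]
top rocker_mod 0.75 [329. 236. 360. 274.] 344 256 [ 0.5618 -0.0356]
top round_mod 0.81 [402. 240. 435. 285.] 417 262 [ 0.5566 -0.1764]
top round_mod 0.49 [301. 246. 320. 260.] 309 252 [0.5665 0.0337]
top square_mod 0.85 [292. 233. 324. 274.] 309 253 [0.5654 0.0335]
top square_mod 0.5 [281. 200. 447. 299.] 363 248 [ 0.5792 -0.0714]
top rocker_end 0.62 [337. 239. 357. 276.] 345 256 [ 0.561  -0.0363]
top round_top 0.57 [408. 255. 426. 268.] 418 261 [ 0.5548 -0.1756]
top square_top 0.62 [301. 245. 320. 262.] 309 252 [0.5651 0.0331]
top square_top 0.4 [380. 241. 387. 274.] 382 258 [ 0.5592 -0.1063]
top bar_top 0.59 [379. 245. 387. 273.] 382 258 [ 0.5586 -0.1061]
top bar_top 0.49 [280. 200. 447. 296.] 363 248 [ 0.5771 -0.0711]
top console 0.85 [284. 201. 449. 298.] 364 248 [ 0.5803 -0.0731]
top console 0.53 [330. 238. 361. 274.] 345 256 [ 0.5625 -0.0365]
top tumbler 0.78 [214. 224. 252. 267.] 234 244 [0.5793 0.1822]
top tree 0.92 [465. 246. 502. 281.] 483 262 [ 0.5607 -0.3042]
top glaze_jar 0.75 [302. 155. 335. 192.] 319 173 [0.733
[... 846 characters left out ...]
7. 200.] 167 181 [ 0.5779 -0.301 ]
scene glaze_jar 0.74 [243. 304. 280. 347.] 259 327 [0.7322 0.0185]
scene glaze_jar 0.67 [266. 215. 298. 248.] 285 232 [ 0.55   -0.0458]
scene clay_tool 0.59 [247. 167. 309. 206.] 278 186 [ 0.4495 -0.127 ]
tri rocker_mod [ 0.5627 -0.0366  0.0505]
tri round_mod [ 0.5566 -0.1763  0.0527]
tri square_mod [0.5664 0.0325 0.0506]
tri rocker_end [ 0.5611 -0.0366  0.06  ]
tri round_top [ 0.5556 -0.1765  0.0614]
tri square_top [0.5661 0.0327 0.061 ]
tri bar_top [ 0.5597 -0.1071  0.0601]
tri console [ 0.587  -0.0732  0.009 ]
tri tumbler [0.5753 0.1777 0.0625]
tri tree [ 0.5665 -0.3133  0.0271]
tri glaze_jar [0.7326 0.0198 0.0375]
tri clay_tool [ 0.4521 -0.1203  0.013 ]
```

View pics/top1.png

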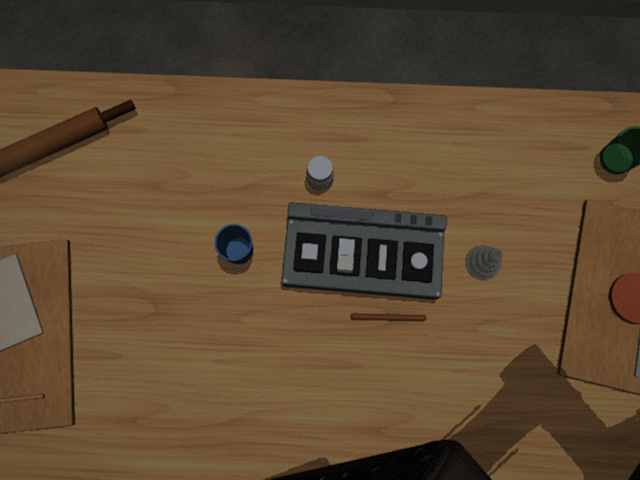

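View pics/scene1.png

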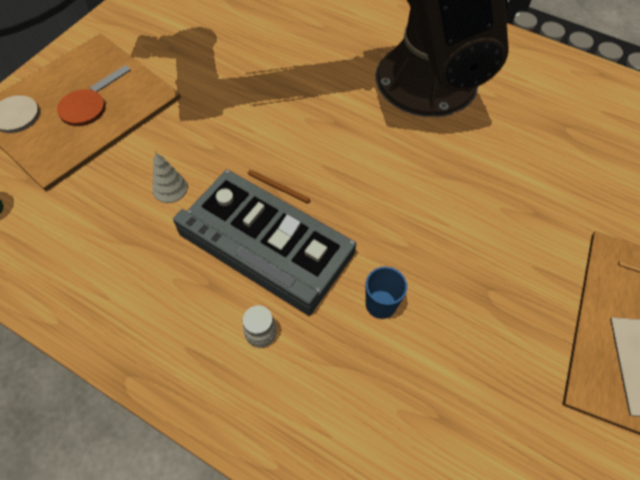

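Top picture: the box centre is near (364,248). From left to right it has the square key (309,252), rocker with its near half raised (345,256), bar (382,258) and round button (418,262). The scene view agrees: round (224,197), bar (253,215), rocker (285,232), square (315,251).

```bash
python3 -m creep '[[0,0.45,1,0,0,0,0],[0,0.45,1,0,0,0,0],[0,0.45,1,0,0,0,0],[0,0.45,1,0,0,0,0],[0,0.45,1,0,0,0,0],[0,0.45,1,0,0,0,0],[0,0.45,1,0,0,0,0],[0,0.45,1,0,0,0,0]]' 20; python3 -c "
from h import *
s=r.get_state();print(s['eef_rot'],s['tcp_pos'],s['joints'])"
```

```text
time_s: 2.07
tcp_pos: [0.3777, -0.4096, 0.2267]
eef_rot: [-180.0, 0.0, -154.8]
contact_force: [0.8, 0.3, 0.3]
gripper_width: 0.04
gripper_force: 0.0
[-1.79981189e+02  1.16097450e-02 -1.54808139e+02] [ 0.37770966 -0.40956041  0.2267384 ] [-2.71785674e+01  9.46332082e+00 -1.43849850e+01  2.50490681e-03
 -6.61297078e+01 -3.76305871e+01]
```

```bash
python3 -m creep '[[0,0.43,1,0,0,0,-7],[0,0.43,1,0,0,0,-7],[0,0.43,1,0,0,0,-7],[0,0.43,1,0,0,0,-7],[0,0.43,1,0,0,0,0],[0,0.43,1,0,0,0,0],[0,0.43,1,0,0,0,0],[0,0.43,1,0,0,0,0]]'; python3 -m creep '[[0,0.43,1,-0.5,0,0,0],[0,0.43,1,-0.5,0,0,0],[0,0.43,1,-0.5,0,0,0],[0,0.43,1,-0.5,0,0,0],[0,0.43,1,-0.5,0,0,0],[0,0.43,1,-0.5,0,0,0],[0,0.43,1,-0.5,0,0,0],[0,0,0,0,0,0,0]]'
python3 - <<'E'
from h import *
np.set_printoptions(precision=4,suppress=True)
s=r.get_state();print(s['eef_rot'],s['tcp_pos'],s['contact_force'])
c=capture("wrist");save(c,"w1.png")
for t,z in (("rocker_mod",.053),("rocker_end",.061),("square_top",.065),("square_mod",.053),("round_top",.065),("bar_top",.065)):
    for o in outline_of(c,t)[:2]:
        m=cv2.moments(o["region"].astype(np.uint8),True);u,v=m["m10"]/m["m00"],m["m01"]/m["m00"]
        print(t,round(o["conf"],2),np.round(o["bbox"]),atz(c,u,v,z))
E
```

```text
time_s: 2.73
tcp_pos: [0.4637, -0.2095, 0.2269]
eef_rot: [-180.0, 0.0, 177.2]
contact_force: [0.7, 0.5, -0.4]
gripper_width: 0.0006
gripper_force: 0.0
time_s: 3.4
tcp_pos: [0.5393, -0.0326, 0.1368]
eef_rot: [-180.0, -0.1, 177.3]
contact_force: [0.1, 0.2, -0.7]
gripper_width: 0.0009
gripper_force: 0.0
[-179.9872   -0.114   177.3265] [ 0.5393 -0.0326  0.1368] [ 0.0893  0.1936 -0.7466]
rocker_mod 0.87 [274. 227. 358. 285.] [ 0.5434 -0.0388  0.053 ]
rocker_end 0.77 [291. 233. 339. 320.] [ 0.5447 -0.0385  0.061 ]
rocker_end 0.54 [274. 227. 357. 321.] [ 0.541  -0.0383  0.061 ]
square_top 0.95 [396. 259. 446. 287.] [0.5555 0.0292 0.065 ]
square_mod 0.77 [373. 225. 458. 284.] [0.5475 0.0309 0.053 ]
round_top 0.58 [ 88. 259. 140. 305.] [ 0.5529 -0.1757  0.065 ]
bar_top 0.56 [199. 244. 223. 291.] [ 0.5448 -0.1064  0.065 ]
```

View pics/w1.png

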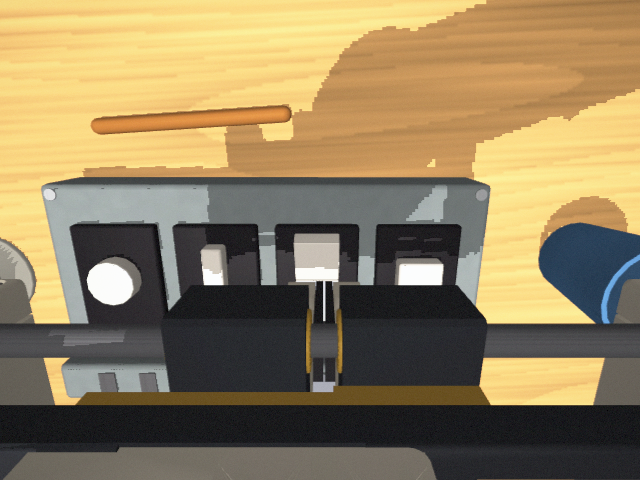

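Wrist view: the shut fingers stand at about (320,380). The rocker's raised half is at (317,258), the square key at (420,272) and the round button at (113,282), all lined up as measured.

```bash
python3 -m creep '[[0,-0.03,-0.2,-0.8,0,0,0],[0,0,0,-0.8,0,0,0],[0,0,0,-0.6,0,0,0],[0,0,0,-0.2,0,0,0],[0,0,0,0,0,0,0],[0,0,0,0,0,0,0]]' 
python3 -m creep '[[0,0,0,-0.1,0,0,0],[0,0,0,-0.1,0,0,0],[0,0,0,0,0,0,0]]'
```

```text
time_s: 4.25
tcp_pos: [0.5382, -0.0411, 0.0797]
eef_rot: [-180.0, 0.0, 177.2]
contact_force: [-0.0, 0.3, 0.9]
gripper_width: 0.0005
gripper_force: 0.0
time_s: 4.5
tcp_pos: [0.538, -0.0407, 0.0743]
eef_rot: [180.0, 0.0, 177.2]
contact_force: [-0.1, -0.5, -0.2]
gripper_width: 0.0004
gripper_force: 0.0
```

```bash
python3 -m creep '[[0,0,0.12,-0.1,0,0,0],[0,0,0,-0.1,0,0,0],[0,0,0,-0.1,0,0,0],[0,0,0,0,0,0,0]]'
python3 -m creep '[[0,0,0,-0.1,0,0,0],[0,0,0,0,0,0,0]]'
python3 -m creep '[[0,0,0,-0.1,0,0,0],[0,0,0,0,0,0,0]]'
python3 -m creep '[[0,0,0,-0.1,0,0,0],[0,0,0,0,0,0,0]]'
```

```text
time_s: 4.83
tcp_pos: [0.5377, -0.0376, 0.0662]
eef_rot: [180.0, -0.0, 177.2]
contact_force: [-0.6, 1.2, 1.4]
gripper_width: 0.0005
gripper_force: 0.6
time_s: 5.0
tcp_pos: [0.5376, -0.0377, 0.0637]
eef_rot: [-180.0, -0.0, 177.2]
contact_force: [-1.3, 1.5, 1.6]
gripper_width: 0.0004
gripper_force: 0.9
time_s: 5.17
tcp_pos: [0.5377, -0.0378, 0.0612]
eef_rot: [-180.0, -0.0, 177.2]
contact_force: [-0.8, -0.2, 1.7]
gripper_width: 0.0004
gripper_force: 0.8
time_s: 5.33
tcp_pos: [0.5377, -0.0378, 0.0587]
eef_rot: [-180.0, -0.0, 177.2]
contact_force: [-0.6, 0.7, 1.7]
gripper_width: 0.0006
gripper_force: 0.5
```

```bash
python3 -m creep '[[0,0,0,-0.07,0,0,0],[0,0,0,0,0,0,0]]'
python3 -m creep '[[0,0,0,-0.06,0,0,0],[0,0,0,0,0,0,0]]'
python3 -m creep '[[0,0,0,-0.06,0,0,0],[0,0,0,0,0,0,0]]'
```

```text
time_s: 5.5
tcp_pos: [0.5378, -0.0378, 0.0573]
eef_rot: [-180.0, -0.0, 177.2]
contact_force: [-1.5, 0.5, 3.3]
gripper_width: 0.0001
gripper_force: 1.4
time_s: 5.67
tcp_pos: [0.5379, -0.0378, 0.0571]
eef_rot: [-180.0, 0.0, 177.2]
contact_force: [-7.8, 1.2, 16.6]
gripper_width: 0.0001
gripper_force: 8.4
time_s: 5.83
tcp_pos: [0.538, -0.0379, 0.0569]
eef_rot: [-180.0, 0.0, 177.3]
contact_force: [-11.7, 3.1, 31.0]
gripper_width: 0.0007
gripper_force: 15.3
```

The rocker hit its stop at 57 mm with a sharp rise in force. Next is the round button, crossing above the bar key.

```bash
python3 -m creep '[[0,0,0,0.5,0,0,0],[0,0,0,1,0,0,0],[0,0,0,0.8,0,0,0],[0,0,0,0,0,0,0]]'
python3 -m creep '[[0,0.12,-0.92,0,0,0,0],[0,0.12,-0.92,0,0,0,0],[0,0.12,-0.92,0,0,0,0],[0,0.12,-0.92,0,0,0,0],[0,0.12,-0.92,0,0,0,0],[0,0.1,-0.92,0,0,0,0],[0,0,0,0,0,0,0],[0,0,0,0,0,0,0]]'
python3 - <<'E'
from h import *
c=capture("scene");save(c,"s2.png")
f=c["frame"][150:350,140:400,::-1];cv2.imwrite("pics/s2c.png",cv2.resize(f,None,fx=3,fy=3,interpolation=cv2.INTER_CUBIC))
E
```

```text
time_s: 6.17
tcp_pos: [0.5406, -0.0374, 0.1157]
eef_rot: [179.9, 0.4, 177.2]
contact_force: [0.3, 0.0, -0.5]
gripper_width: 0.0004
gripper_force: 0.0
time_s: 6.83
tcp_pos: [0.5552, -0.1768, 0.111]
eef_rot: [180.0, -0.0, 177.1]
contact_force: [0.1, -0.1, 0.3]
gripper_width: 0.0003
gripper_force: 0.0
```

View pics/s2c.png

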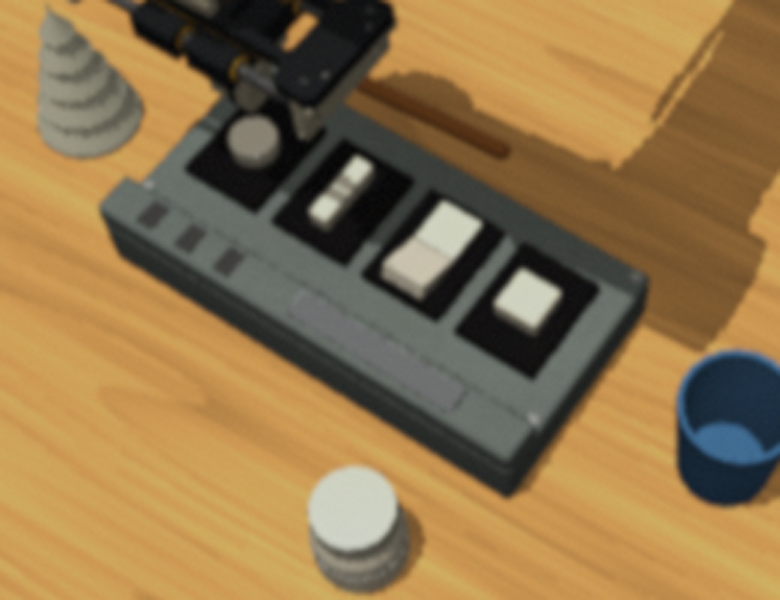

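The crop shows the rocker over, with its far end raised at (415,270). The round button (253,140) is still out with the fingertips above it, and the tree has not moved.

```bash
python3 -m creep '[[0,0,0,-0.8,0,0,0],[0,0,0,-0.6,0,0,0],[0,0,0,-0.2,0,0,0],[0,0,0,-0.1,0,0,0],[0,0,0,0,0,0,0]]'
python3 -m creep '[[0,0,0,-0.1,0,0,0],[0,0,0,-0.1,0,0,0],[0,0,0,0,0,0,0]]'
python3 -m creep '[[0,0,0,-0.1,0,0,0],[0,0,0,0,0,0,0]]'
```

```text
time_s: 7.3
tcp_pos: [0.5553, -0.1752, 0.0691]
eef_rot: [-180.0, -0.0, 177.3]
contact_force: [0.0, -0.4, 0.9]
gripper_width: 0.0003
gripper_force: 0.0
time_s: 7.55
tcp_pos: [0.556, -0.1756, 0.0648]
eef_rot: [180.0, 0.1, 177.2]
contact_force: [-0.2, -0.1, -0.1]
gripper_width: 0.0007
gripper_force: 0.0
time_s: 7.72
tcp_pos: [0.556, -0.1757, 0.0622]
eef_rot: [180.0, 0.1, 177.2]
contact_force: [1.0, 0.8, 2.7]
gripper_width: 0.0003
gripper_force: 0.9
```

```bash
python3 -m creep '[[0,0,0,-0.1,0,0,0],[0,0,0,-0.08,0,0,0],[0,0,0,0,0,0,0]]'
python3 -m creep '[[0,0,0,-0.06,0,0,0],[0,0,0,0,0,0,0]]'
python3 -m creep '[[0,0,0,-0.06,0,0,0],[0,0,0,0,0,0,0]]'
```

```text
time_s: 7.97
tcp_pos: [0.5559, -0.1757, 0.0573]
eef_rot: [-180.0, 0.1, 177.2]
contact_force: [0.5, 0.5, 1.3]
gripper_width: 0.0002
gripper_force: 0.9
time_s: 8.13
tcp_pos: [0.5559, -0.1757, 0.057]
eef_rot: [-180.0, 0.1, 177.2]
contact_force: [-2.4, 3.0, 12.7]
gripper_width: 0.0008
gripper_force: 6.3
time_s: 8.3
tcp_pos: [0.556, -0.1758, 0.0568]
eef_rot: [-180.0, 0.1, 177.3]
contact_force: [-6.1, 4.7, 23.3]
gripper_width: 0.0002
gripper_force: 11.9
```

The round button is on its stop. Next is the square key.

```bash
python3 -m creep '[[0,0,0,0.5,0,0,0],[0,0,0,1,0,0,0],[0,0,0,0.8,0,0,0],[0,0,0,0,0,0,0]]'
python3 -m creep '[[0,0.05,0.95,0,0,0,0],[0,0.05,0.95,0,0,0,0],[0,0.05,0.95,0,0,0,0],[0,0.05,0.95,0,0,0,0],[0,0.05,0.95,0,0,0,0],[0,0.05,0.95,0,0,0,0],[0,0.05,0.95,0,0,0,0],[0,0.05,0.95,0,0,0,0]]'
python3 -m creep '[[0,0,0.7,0,0,0,0],[0,0,0,0,0,0,0],[0,0,0,0,0,0,0]]'
python3 - <<'E'
from h import *
c=capture("scene")
f=c["frame"][150:350,140:400,::-1];cv2.imwrite("pics/s3c.png",cv2.resize(f,None,fx=3,fy=3,interpolation=cv2.INTER_CUBIC))
E
```

```text
time_s: 8.63
tcp_pos: [0.5571, -0.1762, 0.1154]
eef_rot: [-180.0, 0.3, 177.2]
contact_force: [1.3, 0.2, -0.5]
gripper_width: 0.0006
gripper_force: 0.0
time_s: 9.3
tcp_pos: [0.5645, 0.015, 0.111]
eef_rot: [-180.0, -0.1, 177.2]
contact_force: [0.6, 0.3, 0.3]
gripper_width: 0.0005
gripper_force: 0.0
time_s: 9.55
tcp_pos: [0.5647, 0.0322, 0.111]
eef_rot: [-180.0, -0.1, 177.3]
contact_force: [0.5, 0.6, -0.4]
gripper_width: 0.0004
gripper_force: 0.0
```

View pics/s3c.png

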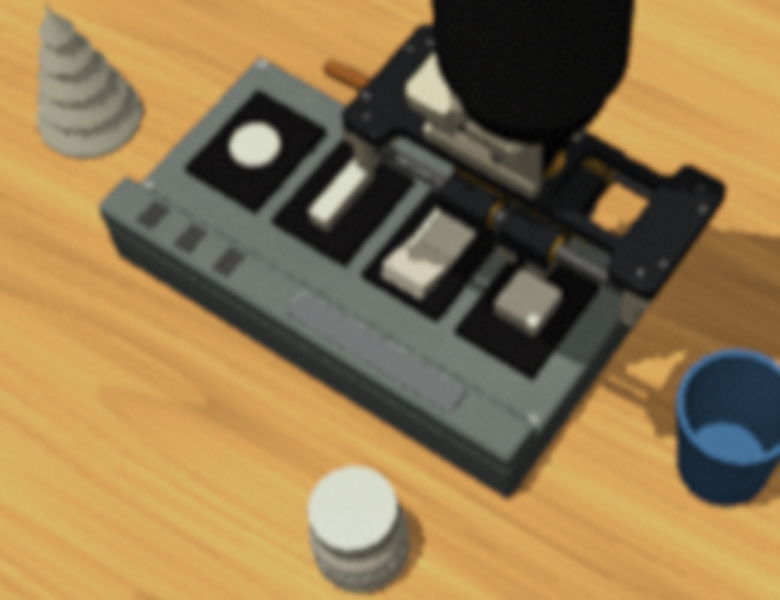

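The round button is flush now at (255,145) and the rocker is still over. The fingertips are above the square key (525,295), and the tumbler is clear.

```bash
python3 -m creep '[[0,0,0,-0.8,0,0,0],[0,0,0,-0.6,0,0,0],[0,0,0,-0.3,0,0,0],[0,0,0,-0.1,0,0,0],[0,0,0,-0.1,0,0,0],[0,0,0,0,0,0,0]]'
python3 -m creep '[[0,0,0,-0.1,0,0,0],[0,0,0,-0.1,0,0,0],[0,0,0,-0.05,0,0,0],[0,0,0,0,0,0,0]]'
```

```text
time_s: 10.1
tcp_pos: [0.5653, 0.0311, 0.0644]
eef_rot: [-180.0, -0.0, 177.2]
contact_force: [-1.2, -1.3, 1.8]
gripper_width: 0.0004
gripper_force: 1.0
time_s: 10.43
tcp_pos: [0.5659, 0.0316, 0.0585]
eef_rot: [-180.0, 0.1, 177.2]
contact_force: [-0.2, -3.5, 5.3]
gripper_width: 0.0003
gripper_force: 2.6
```

```bash
python3 -m creep '[[0,0,0,-0.06,0,0,0],[0,0,0,-0.06,0,0,0],[0,0,0,-0.04,0,0,0],[0,0,0,0,0,0,0]]'
```

```text
time_s: 10.77
tcp_pos: [0.566, 0.0316, 0.0569]
eef_rot: [-180.0, 0.1, 177.3]
contact_force: [-7.9, -3.8, 25.5]
gripper_width: 0.0003
gripper_force: 13.2
```

```bash
H='x'; python3 -m creep '[[0,0,0,0,0,0,0],[0,0,0,0,0,0,0],[0,0,0,0,0,0,0],[0,0,0,0,0,0,0],[0,0,0,0,0,0,0],[0,0,0,0,0,0,0],[0,0,0,0,0,0,0],[0,0,0,0,0,0,0]]'
python3 -m creep '[[0,0,0,0,0,0,0],[0,0,0,0,0,0,0],[0,0,0,0,0,0,0],[0,0,0,0,0,0,0],[0,0,0,0,0,0,0],[0,0,0,0,0,0,0],[0,0,0,0,0,0,0],[0,0,0,0,0,0,0]]'
python3 -m creep '[[0,0,0,0,0,0,0],[0,0,0,0,0,0,0],[0,0,0,0,0,0,0],[0,0,0,0,0,0,0],[0,0,0,0,0,0,0],[0,0,0,0,0,0,0],[0,0,0,0,0,0,0],[0,0,0,0,0,0,0]]'
python3 -m creep '[[0,0,0,0.5,0,0,0],[0,0,0,1,0,0,0],[0,0,0,1,0,0,0],[0,0,0,1,0,0,0],[0,0,0,1,0,0,0],[0,0,0,0.5,0,0,0],[0,0,0,0,0,0,0],[0,0,0,0,0,0,0]]'
python3 - <<'E'
from h import *
c=capture("scene")
f=c["frame"][150:350,140:400,::-1];cv2.imwrite("pics/s4c.png",cv2.resize(f,None,fx=3,fy=3,interpolation=cv2.INTER_CUBIC))
E
```

```text
time_s: 11.43
tcp_pos: [0.566, 0.0316, 0.0569]
eef_rot: [-180.0, 0.1, 177.3]
contact_force: [-9.0, -3.8, 25.5]
gripper_width: 0.0007
gripper_force: 13.2
time_s: 12.1
tcp_pos: [0.566, 0.0316, 0.057]
eef_rot: [-180.0, 0.1, 177.3]
contact_force: [-8.7, -2.4, 26.3]
gripper_width: 0.0005
gripper_force: 13.2
time_s: 12.77
tcp_pos: [0.5661, 0.0316, 0.057]
eef_rot: [-180.0, 0.1, 177.3]
contact_force: [-8.1, -2.7, 26.2]
gripper_width: 0.0005
gripper_force: 13.2
time_s: 13.43
tcp_pos: [0.5657, 0.0323, 0.1796]
eef_rot: [179.9, 0.1, 177.2]
contact_force: [0.2, -0.1, -1.3]
gripper_width: 0.0005
gripper_force: 0.0
```

View pics/s4c.png

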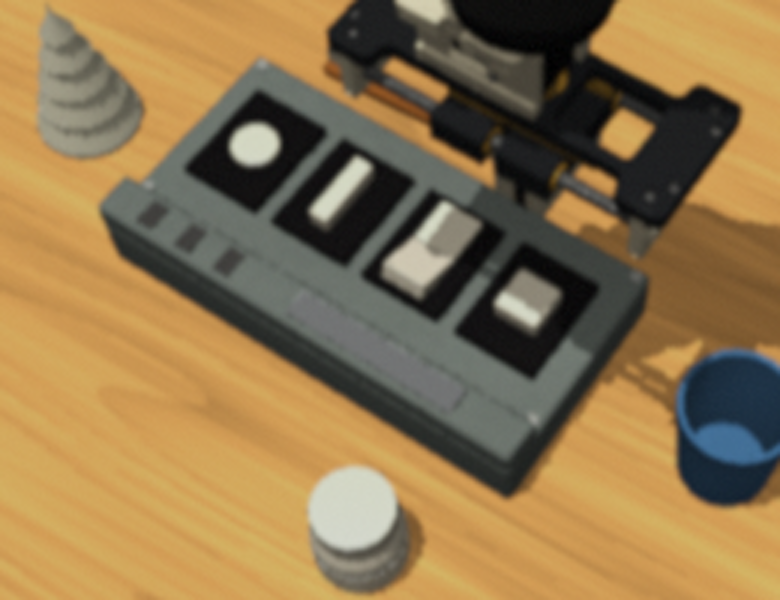

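The rocker (430,255) is over, the round button (255,145) is in, and the square key (527,298) is back up. The bar key is up, the tree, tumbler, jar and stick are where they were, and the arm is clear.

```bash
python3 -c "
from plant import close_job
print(close_job())"
```

```text
the job is handed in; nothing more can be done
None
```

The job is handed in: the rocker was pressed fully over, the round button locked in, and the square key held down just over two seconds and released, in that order, with the bar key and the things around the box untouched.

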